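# Set the blood tube roller mixer to fast and start it

## Task

Get the tube roller mixer going at fast speed: push its blue speed lever from off, past the first click (slow), all the way to its second stop (fast). Only when the lever is there, press the green start button fully down and let it come up again. Leave the red stop button, the tubes on the rollers, the specimen cup and the reagent bottle alone.

Things in the scene. Friction and masses are not known exactly. Their poses are not given: they have to be found in the camera images.
- mixer: White tube roller mixer, fixed to the bench. Origin on the bench under the centre of its flat control deck: deck top 100 mm up, x -100 to 100, y -65 to 65 mm in this frame. Four grey rollers (30 mm thick, along y, tops level with the deck) at y -270 to -65 mm, then a bearing block of deck height to y = -300. +x is the lever's direction from off to fast. Position and yaw (within 0.4 rad) vary.
- speed_lever (a joint): Lever travel in m along the mixer's +x: 0 = off, 0.031 = first detent (slow), 0.060 = second, rigid stop (fast). A catch holds it at all three; leaving off and leaving slow each take a push of about 9 N (at most 11 N), then it snaps on by itself. Starts at off.
- lever_grip (a point): Centre of the blue lever paddle, 14 (x) x 30 (y) x 30 (z) mm, moving with the lever; 124 mm over the bench, paddle 9 to 39 mm over the deck. In the mixer's frame y = -25, x = -30 mm at off, 30 at fast; axes as the mixer's. Beside the slot: white dot at off, one green bar at slow, two orange bars at fast. The deck is free for 60 mm behind the lever at off.
- start (a joint): Travel of the green start button in m: 0 up, 0.006 fully down; springs back; fully down takes 5 N.
- start_top (a point): Centre of the top face of the green start button (26 mm diameter, in a round black housing of 42 mm, its top 112 mm up), 122 mm over the bench, at x = -45, y = 37 mm of the mixer's frame; pressed straight down.
- stop (a joint): Travel of the red stop button in m: 0 up, 0.006 fully down. To be left alone.
- stop_top (a point): Centre of the top face of the red stop button, like the green one, at x = 45, y = 37 mm of the mixer's frame.
- tube_a: Blood tube with a blue cap, 16 mm diameter, 100 mm long, lying loose along y between the first two rollers; its top 4 mm above the deck's height. Origin on its underside at mid length.
- tube_b: The same with a yellow cap, between the last two rollers.
- cup: Loose specimen cup with a red lid, 62 mm diameter, 75 mm high, standing on the bench on the +y side of the mixer. Origin at the centre of its underside.
- reagent: Loose amber reagent bottle, 54 mm diameter, 130 mm high, standing on the bench on the +y side of the mixer. Origin at the centre of its underside.
Things that resemble listed ones, but are neither listed nor needed, are in the scene too. Leave any turquoise look-alike of the tube_a alone. Of the things that look like the cup, take the one that is farthest to the robot's left at the start.

How it is judged (in metres and radians):
On the way, in this order (a step that is already met when the one before it is completed fails the run):
1. the lever is past the first detent and at its second stop (value of joint speed_lever above 0.056 m), for 0.2 s.
2. the green start button is pressed down (value of joint start above 0.0042 m), for 0.05 s.
At the end, for the whole second after the job is handed in: The lever rests within 4 mm of its second stop, the start button (pressed at least 4.2 of its 6 mm after that) is up again, the stop button is up, and tubes, cup and bottle are at rest within 20 mm of where they were, cup and bottle upright (value of joint speed_lever above 0.056 m and value of joint each of start, stop below 0.0015 m and distance of each of tube_a, tube_b, cup, reagent from where it was at the start of the episode below 0.02 m and linear speed of each of tube_a, tube_b, cup, reagent below 0.02 m/s and angle between each of cup, reagent's own z axis and vertical below 0.15 rad); the robot touches nothing.
It fails at once if start button pressed while the lever is not at its second stop (value of joint start above 0.003 m and value of joint speed_lever below 0.054 m).
It fails at once if stop button pressed (value of joint stop above 0.003 m).
It fails at once if a tube, the cup or the bottle is pushed away, lifted or carried (distance of any of tube_a, tube_b, cup, reagent from where it was at the start of the episode above 0.03 m).
It also fails if it takes over 35 s, if anything falls off the work surface, if the arm or the gripper's body presses on something with over 40 N, if the wrist force passes 120 N, or if a joint passes its speed limit or range.

## Robot

A 6-joint arm with a two-finger parallel gripper is mounted at the origin on the work surface. World frame = base frame: x ahead of the robot, y to its left, z up, the work surface at z = 0. Lengths are in m, angles in degrees, forces in N, time in s.
With the tool pointing down it reaches from about 0.375 to 0.9 m from the base axis. Payload 3.1 kg.
Tool frame: the origin (TCP) lies between the finger pads; the fingertips stand 11 mm ahead of it and the grasp point (between the pads) lies 8 mm behind it; z points along the fingers, y is the direction in which the jaws open and shut (so a half turn about z gives the same grasp; the last joint's range is limited). The gripper opens to 87 mm and grips with 3 to 60 N. Pads are 19 mm wide; open, the fingers measure 117 mm over their backs; the gripper's body (75 mm by 190 mm) begins 51 mm behind the grasp point.
Start: joints at [-81.904, 30.224, 82.088, -0, 67.689, -10.227], TCP at [0.197, -0.593, 0.234] pointing down, gripper open.
Joint ranges: [-176.69, 176.69], [-43.24, 126.21], [12.49, 139.97], [-82, 262], [0, 151.66], [-163.58, 163.58]. Speed limits (degrees/s): [159.86, 159.86, 180, 180, 180, 180].

## Interface

Orientations are given as a 3x3 rotation matrix whose columns are the frame's x, y, z axes.
In Python, from rig import bot, vision gives the robot as it stands. The module is installed in compiled form; this text tells all that it offers.
- The arm moves only by the tool jog_arm, never from a script. Its argument "rows" is a list of rows, each an object with "dp": the shift along the tool's x, y, z in mm, a list of three; "turn": the turn, a rotation vector about the tool's x, y, z in degrees, a list of three; "grip": the opening, from 0 (shut) to 1 (fully open). A call has 1 to 10 rows; each row is the pose to reach, as a shift and turn from the pose commanded when the call began, along the tool's axes at that moment; what a row does not reach only later rows make up. A row lasts 1/10 s, in which the tool goes at most 50 mm and 8.59 degrees, less where a joint would pass 70% of its speed; a pose out of reach is approached as far as the arm can. A call with a gripper value outside its range is refused whole. The fingers move at their own pace and stop on an object; the grip force is fixed at half the most. Time passes only in rows, so rows that repeat a pose let the fingers close. It gives the time, the measured TCP pose, the force and the opening at its end, in the units of the state.
- bot.read_state(): the state, without advancing time (a new reading comes with each control period).
- vision.capture(name): name is "side" or "top"; returns (picture, depth): 480x640x3 uint8, red, green, blue; 480x640 float32, m along the optical axis (not along the pixel's ray), 0 where there is no reading.
- vision.camera_info(name): a dict with "vertical_fov" (degrees; the focal length in pixels is half the picture's height over the tangent of half this angle, whatever the lens; pixels are square), "cx", "cy" (the principal point, pixels), "position" and "rotation" of the camera in the world. Camera axes: x right, y down, z forward; pixel columns grow to the right and rows downward; lengths in m; the calibration is good to about 2 mm. A picture is of the moment at which its call begins. camera_info takes no time and is no camera call.
- bot.hand_in(): hands the job in, once; it reports no verdict.
The state is a dict: "time_s": time; "joint_positions": joint angles; "qvel": joint speeds; "tau": joint torques, N m; "position": TCP position; "tcp_rot": TCP orientation; "force": force on the tool from outside, world axes, zero at the start; "moment": the same for the moment, N m; "opening": opening from 0.0 (shut) to 1.0 (fully open).
Only numpy, scipy, OpenCV 4.12 (cv2) and the standard library are available. Lean on these libraries where they do the work, as an engineer would, in place of code of your own. Each camera call takes 0.05 s, during which the arm holds its last target.

## Working session

There is one attempt and no reset: what is moved stays moved. The work goes in short steps, Python scripts to look and compute and a tool call to move; the robot and the scene stay as the last step left them, time stands still between calls to the robot, and variables do not carry over. Pictures are saved under pics/ and viewed, and the job is handed in when it is done.

Besides the shell and the picture viewer there is one more tool, called after ">>>" as name(argument=value, ...) on one line, values as JSON. jog_arm: Moves the arm, as the interface text tells. Its arguments: {"type":"object","properties":{"rows":{"type":"array"}},"required":["rows"]}

```bash
mkdir -p pics; cat > h.py <<'E'
import numpy as np, cv2
from rig import bot, vision
def info(n):
    c=vision.camera_info(n); f=240/np.tan(np.radians(c["vertical_fov"])/2); return c,f
def px2w(n,u,v,d):
    c,f=info(n); p=np.array([(u-c["cx"])/f*d,(v-c["cy"])/f*d,d]); return np.array(c["rotation"])@p+np.array(c["position"])
def w2px(n,P):
    c,f=info(n); q=np.array(c["rotation"]).T@(np.array(P)-np.array(c["position"])); return q[0]/q[2]*f+c["cx"],q[1]/q[2]*f+c["cy"]
def ray_z(n,u,v,z):
    c,f=info(n); r=np.array(c["rotation"])@np.array([(u-c["cx"])/f,(v-c["cy"])/f,1]); o=np.array(c["position"]); return o+r*(z-o[2])/r[2]
E
python3 - <<'E'
from h import *
for n in("side","top"):
    a,d=vision.capture(n); np.savez(f"pics/{n}0.npz",a=a,d=d); cv2.imwrite(f"pics/{n}0.png",a[:,:,::-1]); print(n,vision.camera_info(n))
s=bot.read_state();print(s)
E
```

```text
side {'vertical_fov': 48.36852754107428, 'cx': 324.84132759990655, 'cy': 241.80953032805536, 'position': array([0.44979607, 0.93315652, 0.62884728]), 'rotation': array([[-0.99283205, -0.07035315,  0.0966176 ],
       [-0.11922662,  0.5265945 , -0.84171447],
       [ 0.00833897, -0.84720049, -0.53120786]])}
top {'vertical_fov': 46.09628772627999, 'cx': 314.34282251934263, 'cy': 236.45684093400587, 'position': array([0.36597861, 0.06928687, 1.0958774 ]), 'rotation': array([[ 0.0075739 , -0.98410788,  0.17741003],
       [-0.99963011, -0.01208551, -0.0243636 ],
       [ 0.0261205 , -0.17715988, -0.9838354 ]])}
{'time_s': 0.1, 'joint_positions': array([-8.19043416e+01,  3.02739754e+01,  8.21491595e+01, -2.69999434e-03,
        6.76895242e+01, -1.02263939e+01]), 'qvel': array([ 0.00594303, -0.11636361, -0.16140211,  0.04258426, -0.00823824,
        0.07903156]), 'tau': array([-6.23429751e-04, -4.40985096e+01, -1.77150357e+01,  6.35422859e-02,
        5.33865974e-02, -2.99493729e-05]), 'position': array([ 0.19640674, -0.59266134,  0.23266523]), 'tcp_rot': array([[ 9.49298968e-01,  3.14374565e-01, -3.20064121e-04],
       [ 3.14374579e-01, -9.49297034e-01,  1.94053610e-03],
       [ 3.06219271e-04, -1.94276894e-03, -9.99998066e-01]]), 'force': array([0.55876343, 0.53789786, 0.09686971]), 'moment': array([ 0.00528803, -0.017014  , -0.00222334]), 'opening': 1.00152154432063}
```

View pics/side0.png

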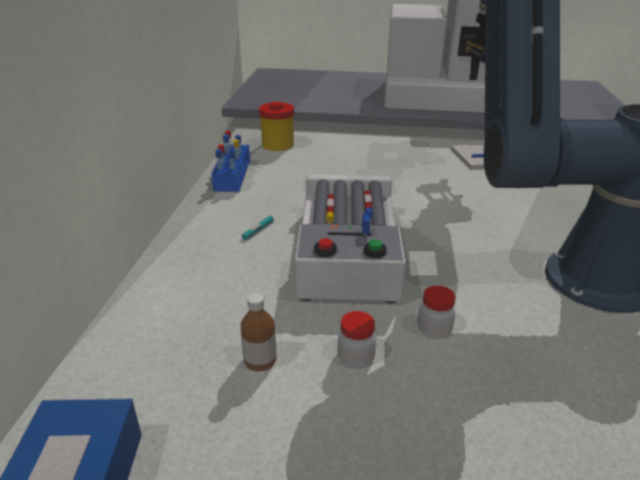

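View pics/top0.png

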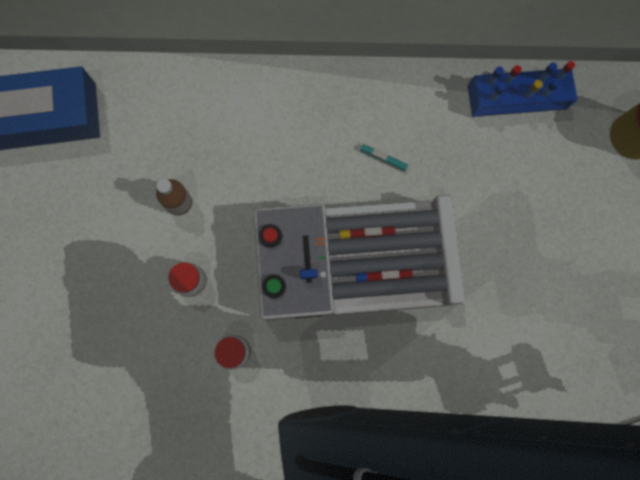

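Top view: green button is at about (273,286), red at (270,236) and the blue lever at (308,273), with its white dot near (322,274). The two cup-like things are (185,278) and (232,352). The one farther left (+y) is (185,278), so that is the cup, and I won't touch either. The turquoise tube at (383,157) also stays alone. Next I'll enlarge the mixer.

```bash
python3 - <<'E'
from h import *
a=np.load("pics/top0.npz")["a"]
c=cv2.resize(a[190:330,240:345],None,fx=5.5,fy=4.25*0+5.5/1.3,interpolation=cv2.INTER_CUBIC)
c=cv2.resize(a[195:330,245:345],None,fx=4.4,fy=4.4,interpolation=cv2.INTER_CUBIC)
cv2.imwrite("pics/crop_top.png",c[:,:,::-1])
a=np.load("pics/side0.npz")["a"]
c=cv2.resize(a[165:310,285:415],None,fx=4,fy=4,interpolation=cv2.INTER_CUBIC)
cv2.imwrite("pics/crop_side.png",c[:,:,::-1])
E
```

```text
(no output)
```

View pics/crop_top.png

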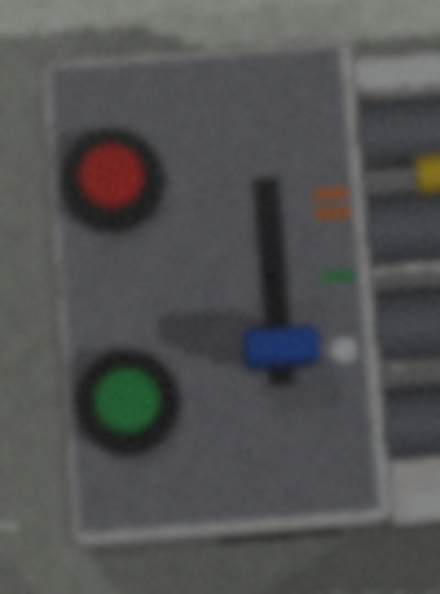

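View pics/crop_side.png

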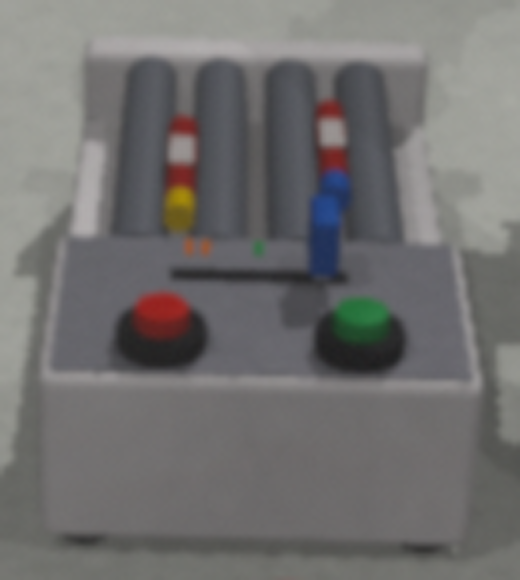

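Top crop: red at (111,175), green at (127,400), deck corners at about (50,65), (348,47), (385,517) and (80,540), paddle at (282,346). Side crop: red top at (162,307), green top at (361,314). I'll fit the mixer pose from these.

```bash
python3 - <<'E'
from h import *
from scipy.optimize import least_squares
T=lambda x,y:((x+.5)/4.4-.5+245,(y+.5)/4.4-.5+195)
S=lambda x,y:((x+.5)/4-.5+285,(y+.5)/4-.5+165)
obs=[("top",T(111,175),(45,37,122)),("top",T(127,400),(-45,37,122)),
("top",T(50,65),(100,65,100)),("top",T(348,47),(100,-65,100)),("top",T(385,517),(-100,-65,100)),("top",T(80,540),(-100,65,100)),
("top",T(281,346),(-30,-25,139)),
("side",S(162,305),(45,37,122)),("side",S(361,312),(-45,37,122)),("side",S(45,376),(100,65,100)),("side",S(478,380),(-100,65,100)),
("side",S(324,200),(-30,-25,139))]
def P(p,m):
    c,s=np.cos(p[2]),np.sin(p[2]);m=np.array(m)/1e3
    return [p[0]+c*m[0]-s*m[1],p[1]+s*m[0]+c*m[1],m[2]]
def res(p,o=obs): return np.concatenate([np.subtract(w2px(n,P(p,m)),u) for n,u,m in o])
for o in(obs,[x for x in obs if x[0]=="top"],[x for x in obs if x[0]=="side"]):
    r=least_squares(res,[.4,.1,0],args=(o,),loss="soft_l1");print(r.x,np.degrees(r.x[2]));print(res(r.x,o).reshape(-1,2).round(1).tolist())
    print("lever",P(r.x,(-30,-25,124)),"green",P(r.x,(-45,37,122)))
d=np.load("pics/top0.npz")["d"]
for u,v in((273,286),(270,236),(285,262)): print(px2w("top",u,v,d[v,u]))
E
```

```text
[0.50221801 0.08230412 0.09655629] 5.532267669470206
[[-0.2, 0.5], [0.1, 0.5], [-3.4, -0.9], [0.5, -2.6], [2.5, 1.3], [-2.3, 2.7], [0.3, -0.0], [-0.7, -1.0], [-0.2, -1.8], [-2.8, -0.5], [1.8, 0.7], [-0.3, 0.8]]
lever [np.float64(0.4747679028745967), np.float64(0.05452837725261679), np.float64(0.124)] green [np.float64(0.45386057999901774), np.float64(0.1147934902963695), np.float64(0.122)]
[0.50272342 0.08221835 0.08836958] 5.063203735741603
[[0.1, 0.0], [-0.1, 0.1], [-3.0, -1.5], [1.0, -2.6], [2.2, 1.3], [-2.7, 2.1], [0.3, -0.2]]
lever [np.float64(0.47504684784998896), np.float64(0.05466826550318305), np.float64(0.124)] green [np.float64(0.45463359309334106), np.float64(0.11510251928562165), np.float64(0.122)]
[0.50171848 0.08281903 0.11306879] 6.478364522396141
[[-0.1, -0.7], [0.3, -1.9], [-2.1, 0.2], [2.6, 0.4], [-0.3, 0.8]]
lever [np.float64(0.4747307467074663), np.float64(0.05459382696469969), np.float64(0.124)] green [np.float64(0.45283119132570016), np.float64(0.11450550757942589), np.float64(0.122)]
[0.45418654 0.11595514 0.11908229]
[0.54217178 0.1230809  0.11800472]
[0.49881821 0.09645409 0.09976448]
```

```bash
cat >> h.py <<'E'
from scipy.spatial.transform import Rotation as Ro
MX,MY,MA=.5025,.0823,np.radians(5.3)
def mw(x,y):
    c,s=np.cos(MA),np.sin(MA); return np.array([MX+(c*x-s*y)/1e3,MY+(s*x+c*y)/1e3])
def go(P,yaw=5.3):
    s=bot.read_state();R=np.array(s["tcp_rot"]);y=np.radians(yaw)
    D=np.array([[np.cos(y),np.sin(y),0],[np.sin(y),-np.cos(y),0],[0,0,-1]])
    print("dp",(R.T@(np.array(P)-s["position"])*1e3).round(1),"turn",np.degrees(Ro.from_matrix(R.T@D).as_rotvec()).round(1))
def st():
    s=bot.read_state();p=s["position"]*1e3;c,sn=np.cos(MA),np.sin(MA);dx,dy=p[0]-MX*1e3,p[1]-MY*1e3
    print("t",s["time_s"],"mixer",round(c*dx+sn*dy,1),round(-sn*dx+c*dy,1),p[2].round(1),"F",s["force"].round(1),"open",s["opening"],"q",s["joint_positions"].round(0))
E
python3 - <<'E'
from h import *
go([.42,-.25,.235],5.3); go([*mw(-62,-25),.235])
E
```

```text
dp [ 320.  -255.    -1.7] turn [-0.1 -0.  13. ]
dp [ 436.7 -534.1   -1.2] turn [-0.1 -0.  13. ]
```

>>> jog_arm(rows=[{"dp": [160, -127, -1], "turn": [0, 0, 6], "grip": 0}, {"dp": [320, -255, -1], "turn": [0, 0, 13], "grip": 0}, {"dp": [320, -255, -1], "turn": [0, 0, 13], "grip": 0}, {"dp": [320, -255, -1], "turn": [0, 0, 13], "grip": 0}, {"dp": [320, -255, -1], "turn": [0, 0, 13], "grip": 0}, {"dp": [320, -255, -1], "turn": [0, 0, 13], "grip": 0}, {"dp": [320, -255, -1], "turn": [0, 0, 13], "grip": 0}, {"dp": [320, -255, -1], "turn": [0, 0, 13], "grip": 0}, {"dp": [320, -255, -1], "turn": [0, 0, 13], "grip": 0}, {"dp": [320, -255, -1], "turn": [0, 0, 13], "grip": 0}])

```text
time_s: 1.1
position: [0.4206, -0.249, 0.2344]
tcp_rot: [[0.995, 0.097, -0.001], [0.097, -0.995, 0.0], [-0.001, -0.0, -1.0]]
force: [-0.5, 0.2, -0.4]
opening: 0.176
```

```bash
python3 - <<'E'
from h import *
st();go([*mw(-62,-25),.235])
E
```

```text
t 1.1 mixer -112.1 -322.4 234.4 F [-0.5  0.2 -0.4] open 0.17601797530236224 q [-44.  20. 101.  -0.  59.  41.]
dp [  51.4 -297.1   -0.6] turn [-0.   0.   0.2]
```

>>> jog_arm(rows=[{"dp": [51, -297, 0], "turn": [0, 0, 0], "grip": 0}, {"dp": [51, -297, 0], "turn": [0, 0, 0], "grip": 0}, {"dp": [51, -297, 0], "turn": [0, 0, 0], "grip": 0}, {"dp": [51, -297, 0], "turn": [0, 0, 0], "grip": 0}, {"dp": [51, -297, 0], "turn": [0, 0, 0], "grip": 0}, {"dp": [51, -297, 0], "turn": [0, 0, 0], "grip": 0}, {"dp": [51, -297, 0], "turn": [0, 0, 0], "grip": 0}, {"dp": [51, -297, 0], "turn": [0, 0, 0], "grip": 0}, {"dp": [51, -297, 0], "turn": [0, 0, 0], "grip": 0}])

```text
time_s: 2.0
position: [0.4438, 0.0479, 0.2345]
tcp_rot: [[0.996, 0.091, 0.0], [0.091, -0.996, -0.001], [0.0, 0.001, -1.0]]
force: [-1.1, -0.6, 0.7]
opening: 0.004
```

```bash
python3 - <<'E'
from h import *
st();go([*mw(-62,-25),.124])
for n in("side","top"):
    a,d=vision.capture(n); x=a[120:310,270:440] if n=="side" else a[180:340,230:430]
    cv2.imwrite(f"pics/{n}1.png",cv2.resize(x,None,fx=3,fy=3,interpolation=cv2.INTER_CUBIC)[:,:,::-1])
E
```

```text
t 2.0 mixer -61.6 -28.8 234.5 F [-1.1 -0.6  0.7] open 0.0038224536986351744 q [ -8.  16. 107.  -0.  57.  77.]
dp [ -0.4  -3.9 110.5] turn [ 0.  -0.  -0.1]
```

View pics/side1.png

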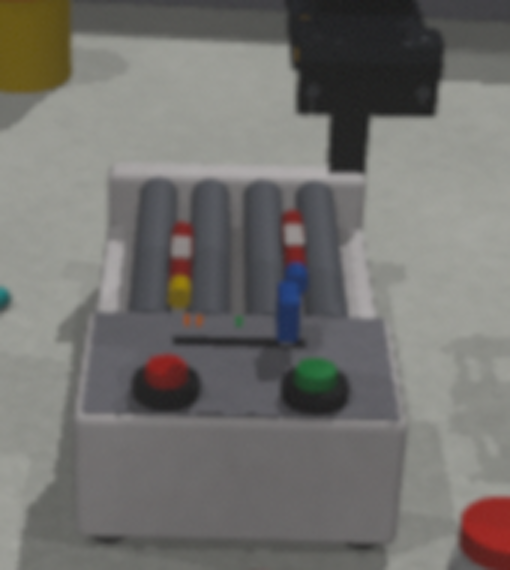

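View pics/top1.png

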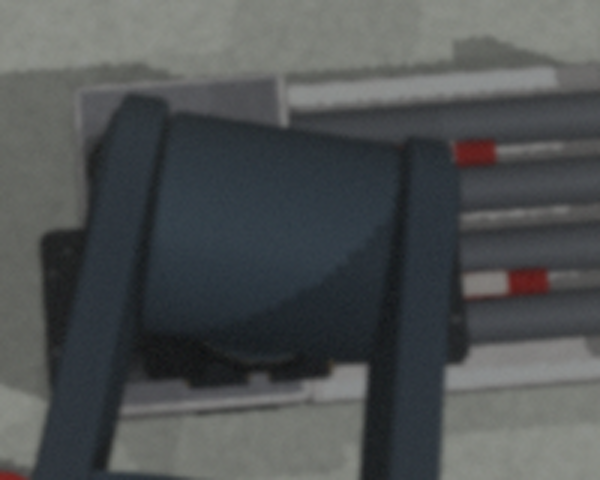

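Side crop: the closed fingers at about (348,140) are on the off side of the lever (288,310) and high above it. The top view is blocked by the arm. Lowering now.

>>> jog_arm(rows=[{"dp": [0, -4, 40], "turn": [0, 0, 0], "grip": 0}, {"dp": [0, -4, 75], "turn": [0, 0, 0], "grip": 0}, {"dp": [0, -4, 100], "turn": [0, 0, 0], "grip": 0}, {"dp": [0, -4, 110], "turn": [0, 0, 0], "grip": 0}, {"dp": [0, -4, 110], "turn": [0, 0, 0], "grip": 0}, {"dp": [0, -4, 110], "turn": [0, 0, 0], "grip": 0}])

```text
time_s: 2.7
position: [0.4438, 0.053, 0.1252]
tcp_rot: [[0.996, 0.091, 0.001], [0.091, -0.996, -0.0], [0.001, 0.0, -1.0]]
force: [-0.5, 0.3, 0.3]
opening: 0.004
```

```bash
python3 - <<'E'
from h import *
st()
for n in("side",):
    a,d=vision.capture(n); x=a[120:310,270:440] if n=="side" else a[180:340,230:430]
    cv2.imwrite(f"pics/{n}2.png",cv2.resize(x,None,fx=3,fy=3,interpolation=cv2.INTER_CUBIC)[:,:,::-1])
E
```

```text
t 2.7 mixer -61.1 -23.7 125.2 F [-0.5  0.3  0.3] open 0.00365790597772303 q [ -8.  28. 113.  -0.  39.  77.]
```

View pics/side2.png

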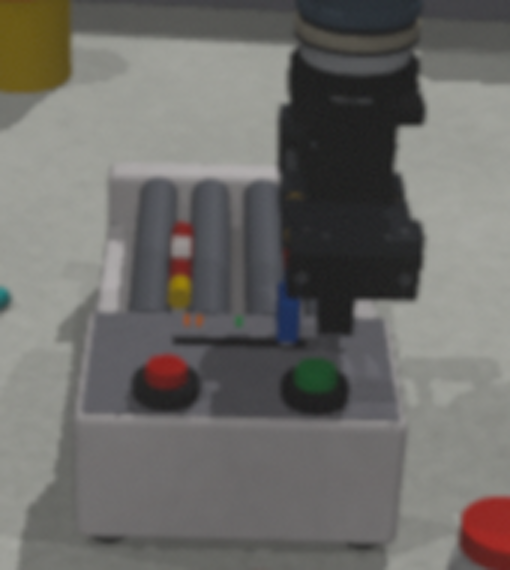

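The side crop shows the finger at (335,315), beside the paddle at (288,310), with a gap of about 15 mm and at the right height. Pushing along tool +x.

>>> jog_arm(rows=[{"dp": [5, 0, 0], "turn": [0, 0, 0], "grip": 0}, {"dp": [10, 0, 0], "turn": [0, 0, 0], "grip": 0}, {"dp": [14, 0, 0], "turn": [0, 0, 0], "grip": 0}, {"dp": [18, 0, 0], "turn": [0, 0, 0], "grip": 0}, {"dp": [22, 0, 0], "turn": [0, 0, 0], "grip": 0}, {"dp": [26, 0, 0], "turn": [0, 0, 0], "grip": 0}, {"dp": [30, 0, 0], "turn": [0, 0, 0], "grip": 0}, {"dp": [34, 0, 0], "turn": [0, 0, 0], "grip": 0}])

```text
time_s: 3.55
position: [0.4766, 0.0572, 0.1245]
tcp_rot: [[0.996, 0.093, -0.0], [0.093, -0.996, 0.0], [-0.0, -0.0, -1.0]]
force: [-0.0, -0.4, 0.1]
opening: 0.002
```

```bash
python3 - <<'E'
from h import *
st()
for n in("side",):
    a,d=vision.capture(n); x=a[120:310,270:440] if n=="side" else a[180:340,230:430]
    cv2.imwrite(f"pics/{n}3.png",cv2.resize(x,None,fx=3,fy=3,interpolation=cv2.INTER_CUBIC)[:,:,::-1])
E
```

```text
t 3.55 mixer -28.1 -22.6 124.5 F [-0.  -0.4  0.1] open 0.0018375658461525061 q [ -7.  29. 108.   0.  42.  78.]
```

View pics/side3.png

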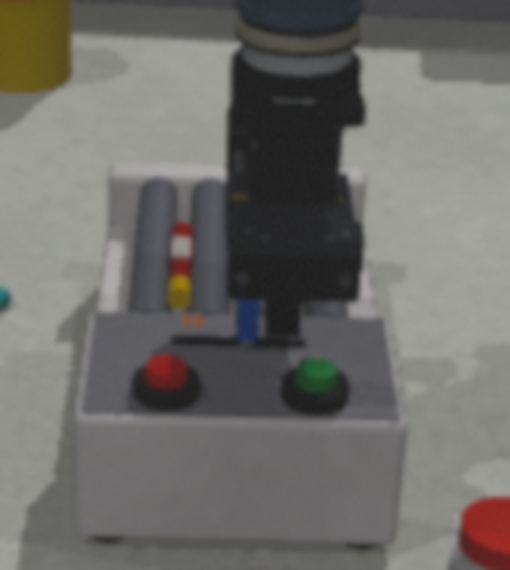

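The lever snapped to slow (paddle at (247,318), next to the green bar). Continuing to fast.

>>> jog_arm(rows=[{"dp": [5, 0, 0], "turn": [0, 0, 0], "grip": 0}, {"dp": [10, 0, 0], "turn": [0, 0, 0], "grip": 0}, {"dp": [14, 0, 0], "turn": [0, 0, 0], "grip": 0}, {"dp": [18, 0, 0], "turn": [0, 0, 0], "grip": 0}, {"dp": [22, 0, 0], "turn": [0, 0, 0], "grip": 0}, {"dp": [26, 0, 0], "turn": [0, 0, 0], "grip": 0}, {"dp": [30, 0, 0], "turn": [0, 0, 0], "grip": 0}, {"dp": [33, 0, 0], "turn": [0, 0, 0], "grip": 0}])

```text
time_s: 4.4
position: [0.5112, 0.0601, 0.1247]
tcp_rot: [[0.996, 0.093, 0.003], [0.093, -0.996, 0.0], [0.003, 0.0, -1.0]]
force: [-0.2, -0.3, -0.3]
opening: 0.004
```

```bash
python3 - <<'E'
from h import *
st()
for n in("side",):
    a,d=vision.capture(n); x=a[120:310,270:440] if n=="side" else a[180:340,230:430]
    cv2.imwrite(f"pics/{n}4.png",cv2.resize(x,None,fx=3,fy=3,interpolation=cv2.INTER_CUBIC)[:,:,::-1])
E
```

```text
t 4.4 mixer 6.7 -23.0 124.7 F [-0.2 -0.3 -0.3] open 0.00429958317035624 q [ -6.  31. 104.   0.  45.  79.]
```

View pics/side4.png

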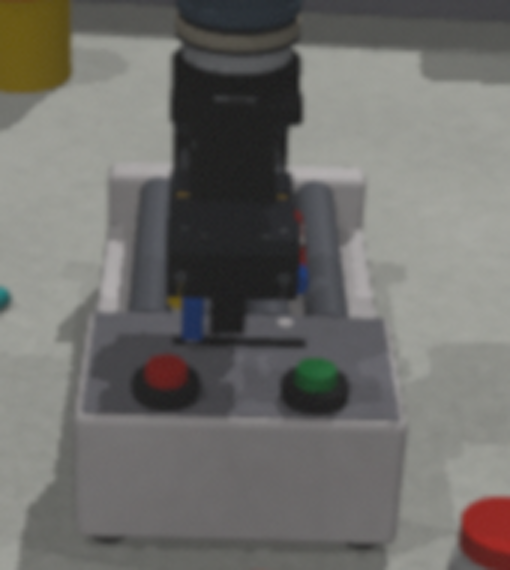

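The paddle is now at (192,318), about 96 px from off, which matches 60 mm. I'll back off, rise and check with the top camera.

>>> jog_arm(rows=[{"dp": [-6, 0, 0], "turn": [0, 0, 0], "grip": 0}, {"dp": [-12, 0, -10], "turn": [0, 0, 0], "grip": 0}, {"dp": [-15, 0, -50], "turn": [0, 0, 0], "grip": 0}, {"dp": [-30, 0, -90], "turn": [0, 0, 0], "grip": 0}, {"dp": [-52, -30, -90], "turn": [0, 0, 0], "grip": 0}, {"dp": [-52, -60, -90], "turn": [0, 0, 0], "grip": 0}, {"dp": [-52, -60, -60], "turn": [0, 0, 0], "grip": 0}, {"dp": [-52, -60, -50], "turn": [0, 0, 0], "grip": 0}, {"dp": [-52, -60, -50], "turn": [0, 0, 0], "grip": 0}])

```text
time_s: 5.35
position: [0.4507, 0.1148, 0.1737]
tcp_rot: [[0.996, 0.093, -0.004], [0.093, -0.996, -0.0], [-0.004, -0.0, -1.0]]
force: [-0.1, -0.1, 0.3]
opening: 0.006
```

```bash
python3 - <<'E'
from h import *
st();go([*mw(-45,37),.140])
for n in("side","top"):
    a,d=vision.capture(n); x=a[120:310,270:440] if n=="side" else a[180:340,230:430]
    cv2.imwrite(f"pics/{n}5.png",cv2.resize(x,None,fx=3,fy=3,interpolation=cv2.INTER_CUBIC)[:,:,::-1])
E
```

```text
t 5.35 mixer -48.6 37.2 173.7 F [-0.1 -0.1  0.3] open 0.006003002974890253 q [  0.  24. 108.  -0.  49.  85.]
dp [ 3.7  0.2 33.6] turn [-0.   0.2  0. ]
```

View pics/side5.png

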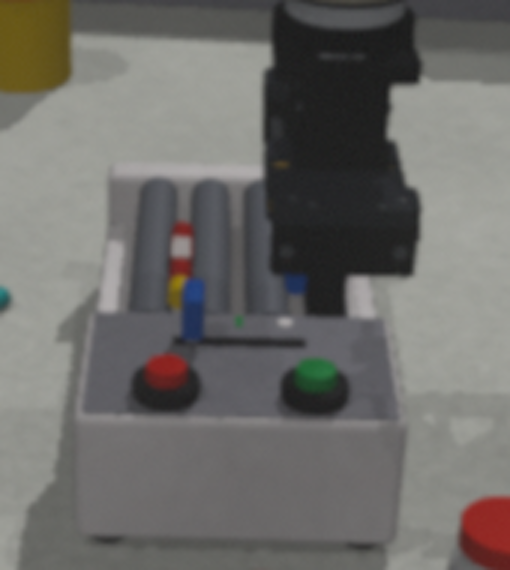

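View pics/top5.png

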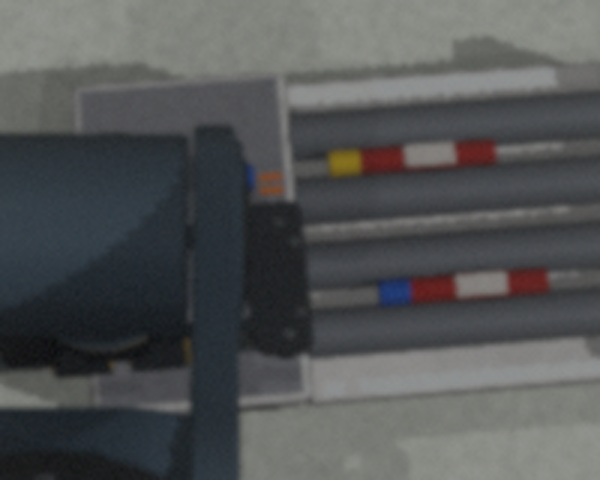

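Side: the lever is at (193,310), standing in front of the orange bars and covering them. Green bar is at (239,321) and dot at (285,322). Top: a sliver of blue at (249,178), level with the orange bars. I'll check this against projection.

```bash
python3 - <<'E'
from h import *
for x in(-30,1,26,30):
    u,v=w2px("side",[*mw(x,-25),.139]);print(x,(u-270)*3,(v-120)*3)
E
```

```text
-30 285.63047228790396 286.4036884502159
1 236.01304531779357 285.3874980565214
26 196.0402154192971 284.56883396545305
30 189.6479745773949 284.437917589204
```

Measured x is about 193 px. Prediction for fast is 190 px, with the same +2.5 px offset seen at off, so the lever is at fast. Pressing green in stages.

>>> jog_arm(rows=[{"dp": [4, 0, 15], "turn": [0, 0, 0], "grip": 0}, {"dp": [4, 0, 28], "turn": [0, 0, 0], "grip": 0}, {"dp": [4, 0, 36], "turn": [0, 0, 0], "grip": 0}, {"dp": [4, 0, 39], "turn": [0, 0, 0], "grip": 0}, {"dp": [4, 0, 42], "turn": [0, 0, 0], "grip": 0}, {"dp": [4, 0, 44], "turn": [0, 0, 0], "grip": 0}, {"dp": [4, 0, 45], "turn": [0, 0, 0], "grip": 0}, {"dp": [4, 0, 45], "turn": [0, 0, 0], "grip": 0}])

```text
time_s: 6.25
position: [0.4567, 0.1151, 0.13]
tcp_rot: [[0.996, 0.093, 0.001], [0.093, -0.996, -0.0], [0.001, 0.001, -1.0]]
force: [0.3, -2.5, 2.9]
opening: 0.003
```

```bash
python3 - <<'E'
from h import *
st()
a,d=vision.capture("side"); x=a[180:300,290:430]
cv2.imwrite("pics/side6.png",cv2.resize(x,None,fx=4,fy=4,interpolation=cv2.INTER_CUBIC)[:,:,::-1])
E
```

```text
t 6.25 mixer -42.6 36.9 130.0 F [ 0.3 -2.5  2.9] open 0.0028614988193581725 q [  1.  28. 110.  -0.  42.  85.]
```

View pics/side6.png

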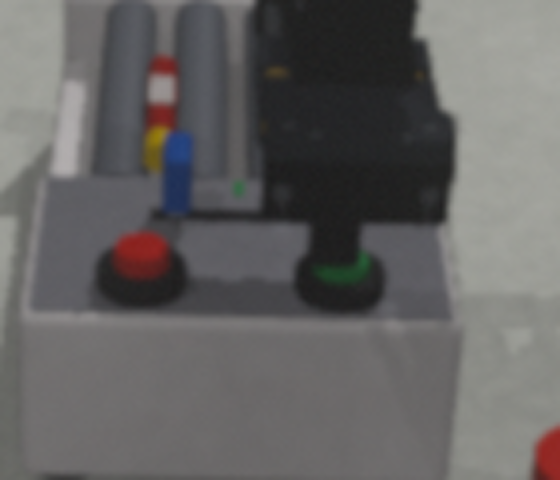

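The finger is on the green button (340,265) and it is partly down (2.9 N). Pressing further.

>>> jog_arm(rows=[{"dp": [0, 0, 2], "turn": [0, 0, 0], "grip": 0}, {"dp": [0, 0, 4], "turn": [0, 0, 0], "grip": 0}, {"dp": [0, 0, 5], "turn": [0, 0, 0], "grip": 0}, {"dp": [0, 0, 5], "turn": [0, 0, 0], "grip": 0}])

```text
time_s: 6.7
position: [0.4568, 0.1152, 0.127]
tcp_rot: [[0.996, 0.093, 0.002], [0.093, -0.996, -0.0], [0.002, 0.001, -1.0]]
force: [-4.3, -2.8, 25.7]
opening: 0.004
```

```bash
python3 -c "
from h import *
st()"
```

```text
t 6.7 mixer -42.5 37.0 127.0 F [-4.3 -2.8 25.7] open 0.003502717226891707 q [  1.  29. 110.  -0.  42.  85.]
```

The force rose to 26 N with z stuck at 127.0 mm, the expected fully-down height, so the button bottomed. Now releasing and moving clear.

>>> jog_arm(rows=[{"dp": [0, 0, -5], "turn": [0, 0, 0], "grip": 0}, {"dp": [0, 0, -25], "turn": [0, 0, 0], "grip": 0}, {"dp": [0, 0, -60], "turn": [0, 0, 0], "grip": 0}, {"dp": [0, 0, -100], "turn": [0, 0, 0], "grip": 0}, {"dp": [-20, 50, -110], "turn": [0, 0, 0], "grip": 0}, {"dp": [-20, 100, -110], "turn": [0, 0, 0], "grip": 0}, {"dp": [-20, 150, -110], "turn": [0, 0, 0], "grip": 0}, {"dp": [-20, 200, -110], "turn": [0, 0, 0], "grip": 0}, {"dp": [-20, 250, -110], "turn": [0, 0, 0], "grip": 0}, {"dp": [-20, 300, -110], "turn": [0, 0, 0], "grip": 0}])

```text
time_s: 7.7
position: [0.4637, -0.1824, 0.2342]
tcp_rot: [[0.996, 0.092, 0.0], [0.092, -0.996, 0.001], [0.0, -0.001, -1.0]]
force: [0.7, -0.2, -0.3]
opening: 0.006
```

>>> jog_arm(rows=[{"dp": [0, 50, 0], "turn": [0, 0, 0], "grip": 0}, {"dp": [0, 100, 0], "turn": [0, 0, 0], "grip": 0}, {"dp": [0, 130, 0], "turn": [0, 0, 0], "grip": 0}, {"dp": [0, 130, 0], "turn": [0, 0, 0], "grip": 0}, {"dp": [0, 130, 0], "turn": [0, 0, 0], "grip": 0}, {"dp": [0, 130, 0], "turn": [0, 0, 0], "grip": 0}])

```text
time_s: 8.3
position: [0.4754, -0.3084, 0.2339]
tcp_rot: [[0.996, 0.094, -0.001], [0.094, -0.996, 0.002], [-0.001, -0.002, -1.0]]
force: [-1.1, -0.4, -0.2]
opening: 0.003
```

```bash
python3 - <<'E'
from h import *
st()
for n in("side","top"):
    a,d=vision.capture(n); cv2.imwrite(f"pics/{n}7.png",a[:,:,::-1])
    b=np.load(f"pics/{n}0.npz")["a"]
    if n=="top": cv2.imwrite("pics/cmp7.png",np.hstack([cv2.resize(i[160:380,150:470],None,fx=1.25*1,fy=1.25,interpolation=cv2.INTER_CUBIC) for i in(b,a)])[:,:,::-1])
E
```

```text
t 8.3 mixer -63.0 -386.6 233.9 F [-1.1 -0.4 -0.2] open 0.0029910333466644907 q [-44.  26.  90.   0.  64.  40.]
```

View pics/side7.png

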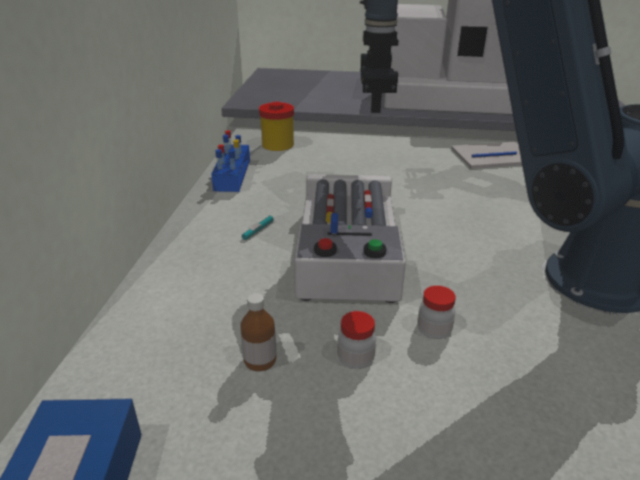

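View pics/cmp7.png

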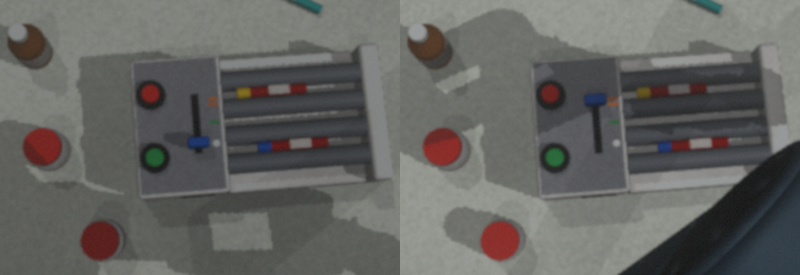

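The before/after pair shows the lever at the orange bars (595,100), the green button up at (555,157) and the red button unchanged. Tubes, cup and bottle are where they were, and the arm is clear. Handing in.

```bash
python3 -c "
from rig import bot
print(bot.hand_in())"
```

```text
the job is handed in; nothing more can be done
None
```

The mixer's blue lever is at fast, and I then pressed the green start button fully and let it up. The job is handed in, with no verdict reported. The run took about 8.4 s.

- **Lever:** I pushed it with the closed fingers from off, past slow, to its second stop. Its image position matched the predicted fast position to about 1 mm before I pressed start.
- **Start button:** it bottomed at the expected height, with the tool stopped at 127.0 mm and 26 N on it. In the last pictures it is up again.
- **Everything else:** the last pictures show the stop button, tubes, cup and bottle unmoved. The arm is clear of everything, with about 1 N of residual force.
- **Disagreements:** the two cameras differed by about 1.4° in mixer yaw, so I used 5.3°. The deck corners were 2–3 px off in the fit, while the buttons and lever fitted within 2 px, and neither affected the run.

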